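Clear the light panel and hold up the tall plate over it

ROBOT

A 7-joint arm with a two-finger parallel gripper is mounted at the origin on the work surface. World frame = base frame: x ahead of the robot, y to its left, z up, the work surface at z = 0. Lengths are in mm, angles in rad, forces in N, time in s.
With the tool pointing down it reaches from about 400 to 875 mm from the base axis. Payload 4.4 kg.
Tool frame: the origin (TCP) lies midway between the tips of the shut fingers; the grasp point (between the pads) lies 19 mm behind it; z points along the fingers, y is the line along which they close (so a half turn about z gives the same grasp; the last joint's range is limited). The gripper opens to 85 mm and grips with 20 to 120 N. Pads are 22 mm wide; open, the fingers measure 114 mm over their backs; the gripper's body (76 mm by 85 mm) begins 54 mm behind the grasp point. The pads swing forward as they close: fully open they stand 13 mm farther back than shut.
Start: joints at [-1.203, 0.628, 0.038, 1.517, -0.027, 0.996, -0.02], TCP at [273.188, 589.819, 231.313] pointing down, gripper open.
Joint ranges: [-3.06, 3.06], [-0.37, 2.12], [-1.25, 1.32], [0.18, 2.47], [-1.1, 4.24], [0.23, 1.98], [-2.94, 2.94]. Speed limits (rad/s): [2.57, 2.57, 3.14, 3.14, 3.14, 3.14, 3.14].

INTERFACE

Orientations are given as [roll, pitch, yaw] about the fixed x, y, z axes, in that order (R = Rz(yaw) Ry(pitch) Rx(roll)).
In Python, from cell import telemetry, eyes, ctrl, finder gives the robot as it stands.
- The arm moves only by the tool move_arm, never from a script. Its argument "steps" is a list of rows, each a list of 7 numbers: the turn, a rotation vector about the world's x, y, z in degrees, then the shift along the world's x, y, z in m, then the finger opening in m, from 0 to 0.0854. A call has 1 to 5 rows; each row shifts and turns the commanded pose from where the row before left it; what a row does not reach is not made up. A row lasts 1/10 s, in which the tool goes at most 50 mm and 8.59 degrees, less where a joint would pass 70% of its speed; a pose out of reach is approached as far as the arm can. A call with a gripper value outside its range is refused whole. The fingers move at their own pace and stop on an object; the grip force is fixed at half the most. Time passes only in rows, so rows that do not move let the fingers close. It gives the time, the measured TCP pose, the force, the opening and the grip force at its end, in the units of the state.
- telemetry.read_state(): the state, without advancing time (a new reading comes with each control period).
- eyes.get_image(name): name is "scene" or "top" or "wrist"; returns (picture, depth): 400x640x3 uint8, blue, green, red; 400x640 float32, mm along the optical axis (not along the pixel's ray), 0 where there is no reading.
- eyes.calibration(name): a dict with "fx", "fy", "cx", "cy" (pixels), "position" and "attitude" of the camera in the world. Camera axes: x right, y down, z forward; pixel columns grow to the right and rows downward; lengths in mm; the calibration is good to about 2 mm. A picture is of the moment at which its call begins: read the wrist's pose just before it. calibration takes no time and is no camera call; for the wrist camera it gives the pose at the moment of the call.
- ctrl.finish_job(): hands the job in; it is judged then, once.
Trained networks look in the newest picture that a camera, given by its name, has taken for a name from the list of things; names that differ only in an ending like _2 or _b are one class to them, and where a whole thing is asked for, a point or a joint stands for the part that bears it (a point fixed in the world has none). Each returns a list of dicts, best first, with "confidence" (0 to 1); they miss things now and then, are a little off and sometimes report something else, mostly with a low value. They report only what shows in the picture. A call takes as long as a camera call.
- finder.boxes_of(camera, name): "location" ([x, y, z] in mm, in the coordinates of the camera as it stood for that picture, good to about 4 mm: the middle of the surface that is visible of it).
- finder.cut_out(camera, name): "mask" (400x640 bool, what is visible of it).
- finder.pinpoint(camera, name): "location" ([x, y, z] in mm, in the coordinates of the camera as it stood for that picture, good to about 4 mm: a listed point, or the origin of a listed thing).
The state is a dict: "clock": time; "qpos": joint angles; "qd": joint speeds; "tau": joint torques, N m; "eef_pos": TCP position; "tool_rot": TCP orientation; "force": force on the tool from outside, world axes, zero at the start; "torque": the same for the moment, N m; "width": finger opening in mm; "gripper_force": force on a finger pad.
Only numpy, scipy, OpenCV 4.12 (cv2) and the standard library are available. Lean on these libraries where they do the work, as an engineer would, in place of code of your own. Each camera call takes 0.05 s, during which the arm holds its last target. There are 200 camera calls.

TASK

Take the scraper block, wipe all four pot chips off the light panel into its catch tray without your fingers touching them, and stand the scraper back down on the bench. Then draw the tall plate up out of the slotted rack and finish holding it in the gripper, raised over the middle of the panel with its broad face tilted about 45 degrees and its lower edge about 10 cm above the panel; do not put it down or let go. Leave the two short plates and everything else on the bench where they stand.

Things in the scene. Friction and masses are not known exactly. Their poses are not given: they have to be found in the camera images.
- stand: viewing stand fixed to the bench. A grey box with a flat white light panel on top, 170 (x) x 150 (y) mm, top 40 mm above the bench, no rim. On its -x side (facing the robot at yaw 0) joins an open steel catch tray, inside from x = -85 to -170 mm and y = -85 to 85 mm, floor 4 mm and outer rim 30 mm above the bench. Origin on the bench under the middle of the panel, z up
- panel_mid (a point): middle of the light panel's top face
- scraper: wooden scraper block standing on the bench: base 36 (x) x 110 (y) x 30 mm high with a rubber underside, and on it a grip ridge 22 (x) x 64 (y) mm from 30 to 76 mm high. Origin at the centre of its underside, z up; its broad wiping faces look to +x and -x. Mass about 0.18 kg
- chip1: chip of unglazed pot, about 24 x 17 x 14 mm, lying loose on the light panel at the start; origin at its centre
- chip2: chip of unglazed pot, about 24 x 17 x 14 mm, lying loose on the light panel at the start; origin at its centre
- chip3: chip of unglazed pot, about 24 x 17 x 14 mm, lying loose on the light panel at the start; origin at its centre
- chip4: chip of unglazed pot, about 24 x 17 x 14 mm, lying loose on the light panel at the start; origin at its centre
- rack: slotted wooden block fixed to the bench, 150 (x) x 124 (y) x 55 mm high, origin at the centre of its underside. Three slots run along its y, centred at x = -45, 0 and 45 mm, 13 mm wide (x) and 116 mm long (y), floors 12 mm above the bench, closed at both ends. Each holds one plate; which is where varies
- tall_plate: the tall framed plate, 80 wide (y) x 130 tall (z) x 10 mm thick (x), aluminium frame with white faces, standing upright in a slot of the rack; its top is 142 mm above the bench. Origin at the middle of its lower edge, z up along it, x across its thickness (the direction its broad faces look). Mass about 0.2 kg
- plate_mid (a point): centre of the tall plate
- short_plate1: one of two short framed plates, 100 wide x 80 tall x 10 mm, standing in a slot of the rack; origin at the middle of its lower edge, z up along it, x across its thickness. Leave it standing in its slot
- short_plate2: one of two short framed plates, 100 wide x 80 tall x 10 mm, standing in a slot of the rack; origin at the middle of its lower edge, z up along it, x across its thickness. Leave it standing in its slot
- bottle: amber reagent bottle, 64 mm across, 150 mm high, origin at its foot; a bystander
- jar: white jar, 52 mm across, 70 mm high, origin at its foot; a bystander
- beaker: glass beaker, 72 mm across, 90 mm high, origin at its foot; a bystander
- dish: round white closed dish, 84 mm across, 16 mm high, origin at its foot; a bystander
- spatula: spatula about 170 mm long lying on the bench along its x axis; a bystander
- weight: brass weight, 34 mm across, 46 mm high, origin at its foot; a bystander

How it is judged (in metres and radians):
On the way, in this order (a step that is already met when the one before it is completed fails the run):
1. the scraper block is held over the light panel (z of scraper in the frame of stand above 0.03 m and horizontal distance between scraper and panel_mid below 0.13 m and contact force between scraper and the fingers above 1 N), for 0.2 s.
2. all four chips lie in the catch tray (x of chip1 in the frame of stand between -0.173 and -0.085 m and y of chip1 in the frame of stand between -0.087 and 0.087 m and z of each of chip1, chip2, chip3, chip4 in the frame of stand below 0.034 m and x of chip2 in the frame of stand between -0.173 and -0.085 m and y of chip2 in the frame of stand between -0.087 and 0.087 m and x of chip3 in the frame of stand between -0.173 and -0.085 m and y of chip3 in the frame of stand between -0.087 and 0.087 m and x of chip4 in the frame of stand between -0.173 and -0.085 m and y of chip4 in the frame of stand between -0.087 and 0.087 m), for 0.2 s.
3. the scraper stands on the bench again, let go (height (world z) of scraper below 0.008 m and angle between scraper's own z axis and vertical below 0.15 rad and contact force between scraper and the fingers below 0.1 N), for 0.2 s.
4. the tall plate is drawn up clear of the rack's slots (z of tall_plate in the frame of rack above 0.058 m and contact force between tall_plate and the fingers above 1 N), for 0.1 s.
At the end, for the whole second after the job is handed in: Only the fingers hold the tall plate, still, its centre within 50 mm of the panel's middle in plan and over 100 mm above it, faces 30 to 60 degrees from level; the four chips lie in the tray; the scraper stands upright on the bench, let go; short plates and bystanders within 25 mm (all of step 2 and all of step 3 and horizontal distance between plate_mid and panel_mid below 0.05 m and z of plate_mid in the frame of panel_mid above 0.1 m and (angle between tall_plate's own x axis and vertical between 0.52 and 1.05 rad or angle between tall_plate's own x axis and vertical between 2.09 and 2.62 rad) and contact force between tall_plate and the fingers above 1 N and contact force between tall_plate and rack below 0.1 N and contact force between tall_plate and stand below 0.1 N and contact force between tall_plate and scraper below 0.1 N and linear speed of tall_plate below 0.03 m/s); the arm keeps its last pose, push and grip.
It fails at once if the fingers or arm touch a chip (contact force between any of the fingers, the arm and chip1 above 0.3 N or contact force between any of the fingers, the arm and chip2 above 0.3 N or contact force between any of the fingers, the arm and chip3 above 0.3 N or contact force between any of the fingers, the arm and chip4 above 0.3 N).
It fails at once if a bystander is moved by more than 25 mm or a short plate leaves its slot (distance of any of short_plate1, short_plate2, bottle, jar, beaker, dish, spatula, weight from where it was at the start of the episode above 0.025 m).
It also fails if it takes over 69 s, if anything falls off the work surface, if the arm or the gripper's body presses on something with over 40 N, if the wrist force passes 120 N, or if a joint passes its speed limit or range.

## Working session

There is one attempt and no reset: what is moved stays moved. The work goes in short steps, Python scripts to look and compute and a tool call to move; the robot and the scene stay as the last step left them, time stands still between calls to the robot, and variables do not carry over. Pictures are saved under pics/ and viewed, at most 10 in all, crops included, and the job is handed in when it is done.

Besides the shell and the picture viewer there is one more tool, called after "Call:" as name(argument=value, ...) on one line, values as JSON. move_arm: Moves the arm, as the interface text tells. Its arguments: {"type":"object","properties":{"steps":{"type":"array"}},"required":["steps"]}

```bash
mkdir -p pics; ls
cat > h.py <<'E'
import numpy as np, cv2
from scipy.spatial.transform import Rotation as R
from cell import telemetry, eyes, ctrl, finder
def cam(n):
    c=eyes.calibration(n); return c, R.from_euler('xyz',c['attitude']).as_matrix() if np.size(c['attitude'])==3 else np.array(c['attitude']), np.array(c['position'])
def w(n,p):
    c,r,t=cam(n); return r@np.array(p)+t
def cloud(n,d):
    c,r,t=cam(n); v,u=np.mgrid[0:400,0:640]
    P=np.stack([(u-c['cx'])/c['fx']*d,(v-c['cy'])/c['fy']*d,d],-1)
    return P@r.T+t
E
python3 - <<'E'
from h import *
print(telemetry.read_state())
for n in ['top','scene']:
    im,d=eyes.get_image(n); cv2.imwrite(f'pics/{n}0.png',im); np.save(f'{n}0.npy',d); print(n,eyes.calibration(n))
    for o in ['stand','panel_mid','scraper','chip1','rack','tall_plate','short_plate1','bottle','jar','beaker','dish','spatula','weight']:
        print(o,[(np.round(w(n,x['location'])).tolist(),round(x['confidence'],2)) for x in finder.pinpoint(n,o)][:5])
E
```

```text
pics
{'clock': 0.0, 'qpos': array([-1.20280398,  0.62936143,  0.03843763,  1.51836361, -0.02699413,
        0.99632741, -0.01999516]), 'qd': array([ 0.0008548 , -0.00039168, -0.00068737,  0.00149097, -0.00139961,
       -0.00267087, -0.00092767]), 'tau': array([-3.06420116e-04, -5.63412058e+01,  1.22580808e+00, -1.93452877e+01,
        1.09119981e-02,  1.03437810e-02, -3.10578025e-05]), 'eef_pos': array([272.91110553, 589.23235862, 230.38052403]), 'tool_rot': array([-3.13965100e+00,  2.89614311e-05,  2.70781197e+00]), 'force': array([-0.18538596, -0.35295986,  0.77300796]), 'torque': array([-0.01538816, -0.03913598, -0.02881326]), 'gripper_force': 0.0, 'width': 85.43878984190133}
top {'fx': 450.782958158645, 'fy': 450.782958158645, 'cx': 315.8105781753199, 'cy': 203.3425425232548, 'position': array([ 309.89953065,   53.31172971, 1219.14794876]), 'attitude': array([-2.92754212,  0.00304799, -1.55681656])}
stand [([607.0, 21.0, 1.0], 0.98), ([562.0, 286.0, 13.0], 0.47), ([578.0, -9.0, 54.0], 0.22)]
panel_mid [([606.0, 24.0, 35.0], 0.77), ([621.0, -20.0, 47.0], 0.63)]
scraper [([542.0, 
[... 813 characters left out ...]
 0.01757169,  1.4430061 ])}
stand [([608.0, 19.0, 4.0], 0.96)]
panel_mid [([604.0, 14.0, 42.0], 0.61)]
scraper [([325.0, -264.0, 1.0], 0.46)]
chip1 [([637.0, 55.0, 45.0], 0.66), ([565.0, 57.0, 47.0], 0.65), ([627.0, -18.0, 45.0], 0.64), ([574.0, -10.0, 48.0], 0.47)]
rack [([519.0, 299.0, -2.0], 0.76)]
tall_plate [([567.0, 287.0, 16.0], 0.87), ([327.0, -263.0, 1.0], 0.36)]
short_plate1 [([605.0, 20.0, 2.0], 0.42)]
bottle [([773.0, 222.0, -4.0], 0.57), ([665.0, -348.0, 1.0], 0.36)]
jar [([325.0, -262.0, -1.0], 0.94)]
beaker [([668.0, -349.0, -1.0], 0.81)]
dish [([729.0, -202.0, 1.0], 0.79)]
spatula [([332.0, 288.0, 2.0], 0.65), ([669.0, -353.0, -2.0], 0.4)]
weight [([564.0, 440.0, 1.0], 0.53)]
```

Run:
```python
from h import *
P=cloud('top',np.load('top0.npy'))
def rect(name,zl,zh,c,rad):
    m=(P[...,2]>zl)&(P[...,2]<zh)&(np.hypot(P[...,0]-c[0],P[...,1]-c[1])<rad)
    q=P[m][:,:2].astype(np.float32); 
    if len(q)<5: print(name,len(q));return
    print(name,len(q),cv2.minAreaRect(q),'z',np.round(np.median(P[m][:,2]),1))
rect('panel',34,47,(606,22),125)
rect('ridge',66,86,(542,-351),60)
rect('scr all',20,90,(542,-351),80)
rect('base',22,38,(542,-351),75)
rect('tall',130,152,(562,288),70)
rect('rack',48,62,(520,302),105)
rect('shorts1',84,100,(483,314),70)
rect('shorts2',84,100,(520,301),30)
rect('weight',38,55,(562,440),30)
for c in [(576,-9),(637,55),(624,-19),(562,56)]: rect('chip',48,65,c,22)
```

```text
panel 3104 ((603.9956665039062, 20.441883087158203), (148.04124450683594, 169.90016174316406), 87.47624206542969) z 39.6
ridge 223 ((543.6785888671875, -345.82611083984375), (64.36407470703125, 24.135868072509766), 79.62731170654297) z 74.6
scr all 612 ((542.7379760742188, -345.5645751953125), (110.29639434814453, 36.00379943847656), 79.94412231445312) z 37.0
base 300 ((542.7161865234375, -345.6975402832031), (110.0269546508789, 36.000267028808594), 79.94412231445312) z 28.9
tall 159 ((564.4661254882812, 287.49102783203125), (80.5476303100586, 10.756794929504395), 73.0457992553711) z 141.7
rack 1880 ((522.193603515625, 301.32574462890625), (126.52597045898438, 150.87257385253906), 72.97891235351562) z 54.7
shorts1 332 ((500.0739440917969, 307.00616455078125), (104.57698822021484, 55.23721694946289), 72.90990447998047) z 91.4
shorts2 99 ((521.612060546875, 300.65350341796875), (57.96371841430664, 10.299084663391113), 73.0148696899414) z 91.7
weight 46 ((560.25830078125, 441.4967956542969), (17.479326248168945, 18.601823806762695), 34.23278045654297) z 44.0
chip 48 ((571.79931640625, -7.940196990966797), (17.009634017944336, 20.18889045715332), 13.055533409118652) z 53.8
chip 53 ((632.2824096679688, 56.07612609863281), (17.451993942260742, 24.264328002929688), 27.746091842651367) z 53.5
chip 42 ((624.68603515625, -17.149415969848633), (17.18368148803711, 21.767377853393555), 44.45637512207031) z 53.5
chip 47 ((558.3482666015625, 57.19626235961914), (18.494009017944336, 21.184555053710938), 0.9290282130241394) z 52.8
```

View pics/top0.png

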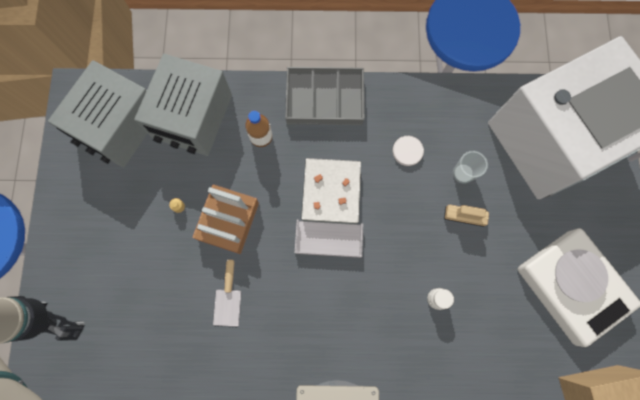

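View pics/scene0.png

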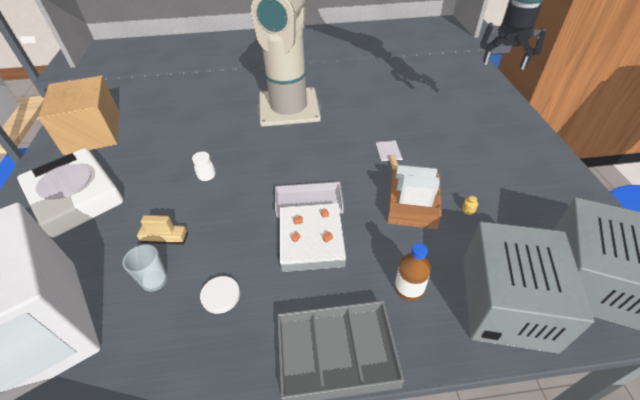

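Call:
move_arm(steps=[[0,0,-3.76,0.0135,-0.0468,-0.003,0.085],[0,0,-3.76,0.0135,-0.0468,-0.003,0.085],[0,0,-3.76,0.0135,-0.0468,-0.003,0.085],[0,0,-3.76,0.0135,-0.0468,-0.003,0.085],[0,0,-3.76,0.0135,-0.0468,-0.003,0.085]])

```text
clock: 1.9
eef_pos: [341.1, 354.1, 216.5]
tool_rot: [3.141, 0.0, 2.377]
force: [1.0, 0.2, 0.3]
width: 85.1
gripper_force: 0.0
```

Call:
move_arm(steps=[[0,0,-3.76,0.0135,-0.0468,-0.003,0.085],[0,0,-3.76,0.0135,-0.0468,-0.003,0.085],[0,0,-3.76,0.0135,-0.0468,-0.003,0.085],[0,0,-3.76,0.0135,-0.0468,-0.003,0.085],[0,0,-3.76,0.0135,-0.0468,-0.003,0.085]])

```text
clock: 2.4
eef_pos: [408.7, 120.1, 201.6]
tool_rot: [3.14, 0.0, 2.049]
force: [1.5, 0.2, 0.1]
width: 84.8
gripper_force: 0.0
```

Call:
move_arm(steps=[[0,0,-3.76,0.0135,-0.0468,-0.003,0.085],[0,0,-3.76,0.0135,-0.0468,-0.003,0.085],[0,0,-3.76,0.0135,-0.0468,-0.003,0.085],[0,0,-3.76,0.0135,-0.0468,-0.003,0.085],[0,0,-3.76,0.0135,-0.0468,-0.003,0.085]])

```text
clock: 2.9
eef_pos: [476.2, -114.1, 186.5]
tool_rot: [3.141, -0.0, 1.721]
force: [0.8, 1.1, -0.2]
width: 85.1
gripper_force: 0.0
```

Call:
move_arm(steps=[[0,0,-3.76,0.0135,-0.0468,-0.003,0.085],[0,0,-3.76,0.0135,-0.0468,-0.003,0.085],[0,0,-3.76,0.0135,-0.0468,-0.003,0.085],[0,0,-3.76,0.0135,-0.0468,-0.003,0.085],[0,0,-3.76,0.0135,-0.0468,-0.003,0.085]])

```text
clock: 3.4
eef_pos: [543.7, -348.0, 171.3]
tool_rot: [3.141, -0.0, 1.393]
force: [1.2, 0.6, 0.1]
width: 84.8
gripper_force: 0.0
```

Run:
```python
from h import *
im,d=eyes.get_image('wrist'); P=cloud('wrist',d)
for zl,zh in [(66,86),(22,38)]:
    m=(d>0)&(P[...,2]>zl)&(P[...,2]<zh)&(np.hypot(P[...,0]-543,P[...,1]+346)<70)
    print(m.sum(),cv2.minAreaRect(P[m][:,:2].astype(np.float32)),np.median(P[m][:,2]))
```

```text
1973 ((546.9996337890625, -358.70635986328125), (62.82529830932617, 22.012304306030273), 78.97195434570312) 75.89461401912044
2027 ((547.0762939453125, -359.7034912109375), (109.65642547607422, 36.05409240722656), 79.38813018798828) 29.856258634315566
```

Run:
```python
from h import *
print(telemetry.read_state()['eef_pos'],telemetry.read_state()['qd'])
for n in ['wrist','top','scene']:
  im,d=eyes.get_image(n); P=cloud(n,d)
  if n=='wrist': cv2.imwrite('pics/w1.png',im); print([w(n,x['location']) for x in finder.pinpoint(n,'scraper')])
  for zl,zh in [(66,86),(22,38)]:
    m=(d>0)&(P[...,2]>zl)&(P[...,2]<zh)&(np.hypot(P[...,0]-543,P[...,1]+350)<65)
    if m.sum()>5: print(n,m.sum(),cv2.minAreaRect(P[m][:,:2].astype(np.float32)),np.median(P[m][:,2]))
print(telemetry.read_state()['eef_pos'],eyes.calibration('wrist'))
```

```text
[ 543.89157229 -358.74065826  171.17957422] [-0.03678788 -0.06500623  0.02087272  0.13954793  0.04623801 -0.05406822
  0.01548974]
[array([ 543.29452165, -335.24781017,    0.89081272])]
wrist 2030 ((544.5576782226562, -343.4674377441406), (64.4248275756836, 21.344709396362305), 80.08753967285156) 75.99298040164554
wrist 2143 ((544.80419921875, -343.04071044921875), (109.5185546875, 36.02627944946289), 80.03984832763672) 30.101188976609365
top 51 ((549.7894897460938, -320.9996643066406), (16.064105987548828, 22.951950073242188), 49.47555923461914) 75.07216953219631
top 153 ((550.1312255859375, -309.3941955566406), (36.86928176879883, 36.993614196777344), 79.49313354492188) 29.376942211863934
scene 236 ((548.1866455078125, -347.099853515625), (64.45928192138672, 23.182249069213867), 82.58576965332031) 74.43775534227302
scene 395 ((548.0330810546875, -346.59979248046875), (109.9762191772461, 37.059715270996094), 81.6716537475586) 28.87094417869025
[ 542.93658187 -345.41583998  170.83097138] {'fx': 305.03155368392106, 'fy': 305.03155368392106, 'cx': 321.38635881272694, 'cy': 198.33798049427193, 'position': array([ 556.63795642, -274.77553847,  313.91414279]), 'attitude': array([ 2.85471137e+00,  1.13223600e-03, -1.75801686e-01])}
```

View pics/w1.png

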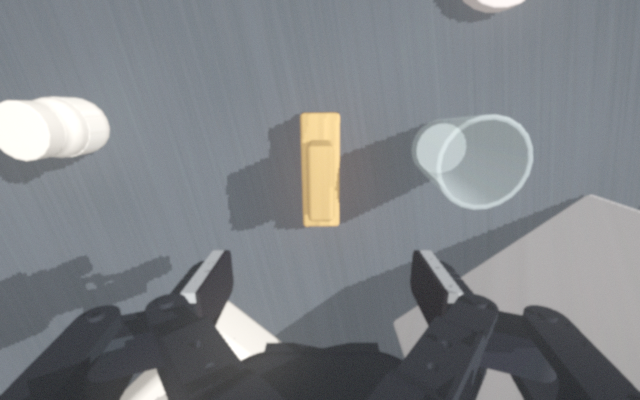

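Call:
move_arm(steps=[[0,0,0,0.001,0,-0.03,0.07],[0,0,0,0,0,-0.04,0.07],[0,0,0,0,0,-0.035,0.07],[0,0,0,0,0,-0.018,0.07],[0,0,0,0,0,-0.007,0.07]])

```text
clock: 4.15
eef_pos: [543.4, -342.9, 39.4]
tool_rot: [-3.138, -0.003, 1.398]
force: [0.3, -0.1, -0.2]
width: 70.5
gripper_force: 0.0
```

Call:
move_arm(steps=[[0,0,0,0,0,0,0.06],[0,0,0,0,0,0,0.045],[0,0,0,0,0,0,0.03],[0,0,0,0,0,0,0.015],[0,0,0,0,0,0,0.0]])

```text
clock: 4.65
eef_pos: [545.1, -346.6, 42.8]
tool_rot: [3.139, 0.001, 1.395]
force: [-0.2, 1.2, 6.0]
width: 21.1
gripper_force: 59.3
```

Call:
move_arm(steps=[[0,0,0,0,0,0,0],[0,0,0,0,0,0,0],[0,0,0,0,0,0,0],[0,0,0,0,0,0,0]])

```text
clock: 5.05
eef_pos: [545.1, -346.6, 42.8]
tool_rot: [3.139, 0.0, 1.395]
force: [-0.8, 1.6, 7.1]
width: 20.9
gripper_force: 59.3
```

Call:
move_arm(steps=[[0,0,0,0,0,0.01,0],[0,0,0,0,0,0.025,0],[0,0,0,0,0,0.035,0],[0,0,0.5,0,0.005,0.02,0],[0,0,1,0.005,0.019,0.01,0]])

```text
clock: 5.55
eef_pos: [548.7, -325.9, 144.5]
tool_rot: [3.138, 0.004, 1.418]
force: [-0.4, -0.4, -2.2]
width: 21.5
gripper_force: 58.9
```

Call:
move_arm(steps=[[0,0,1,0.014,0.04,0,0],[0,0,1,0.014,0.04,0,0],[0,0,1,0.014,0.04,0,0],[0,0,1,0.014,0.04,0,0],[0,0,1,0.014,0.04,0,0]])

```text
clock: 6.05
eef_pos: [619.4, -120.6, 141.9]
tool_rot: [3.141, -0.0, 1.509]
force: [0.0, -0.3, -1.3]
width: 20.7
gripper_force: 58.9
```

Call:
move_arm(steps=[[0,0,1,0.014,0.04,0,0],[0,0,0,0.014,0.04,0,0],[0,0,0,0.014,0.035,0,0],[0,0,0,0.007,0.02,0,0],[0,0,0,0.003,0.005,0,0]])

```text
clock: 6.55
eef_pos: [671.6, 22.5, 141.3]
tool_rot: [-3.141, -0.002, 1.532]
force: [1.0, 0.5, -1.7]
width: 21.1
gripper_force: 58.9
```

Call:
move_arm(steps=[[0,0,0,0,0,0,0],[0,0,0,0,0,0,0],[0,0,0,0,0,0,0]])

```text
clock: 6.85
eef_pos: [670.6, 15.0, 141.5]
tool_rot: [-3.141, 0.001, 1.523]
force: [0.8, -0.2, -0.6]
width: 21.1
gripper_force: 58.9
```

Run:
```python
from h import *
print(telemetry.read_state()['eef_pos'],abs(telemetry.read_state()['qd']).max())
for n in ['wrist','scene','top']:
  im,d=eyes.get_image(n); P=cloud(n,d)
  if n!='top': cv2.imwrite(f'pics/{n}2.png',im)
  print(n,'chips',[np.round(w(n,x['location'])).tolist() for x in finder.pinpoint(n,'chip1') if x['confidence']>.4])
  print([np.round(w(n,x['location'])).tolist() for x in finder.pinpoint(n,'scraper')[:1]])
  m=(d>0)&(P[...,2]>34)&(P[...,2]<47)&(np.hypot(P[...,0]-604,P[...,1]-21)<125)
  print(n,m.sum(),cv2.minAreaRect(P[m][:,:2].astype(np.float32)),np.median(P[m][:,2]))
```

```text
[670.63589574  14.96875262 141.54937186] 0.008874800702905073
wrist chips [[573.0, -10.0, 52.0], [563.0, 66.0, 48.0], [640.0, 57.0, 48.0], [623.0, -20.0, 49.0]]
[[672.0, 18.0, 100.0]]
wrist 23973 ((607.3896484375, 19.470294952392578), (147.5009002685547, 168.4151153564453), 87.23871612548828) 40.35546222492479
scene chips [[566.0, 56.0, 44.0]]
[[671.0, 20.0, 94.0]]
scene 1846 ((607.6651611328125, 19.31391143798828), (147.218994140625, 171.41342163085938), 87.3784408569336) 39.04001355665969
top chips [[563.0, 283.0, 78.0], [623.0, -19.0, 48.0]]
[]
top 910 ((602.4214477539062, -18.09344482421875), (71.90437316894531, 167.83827209472656), 86.86578369140625) 39.60386675963548
```

View pics/wrist2.png

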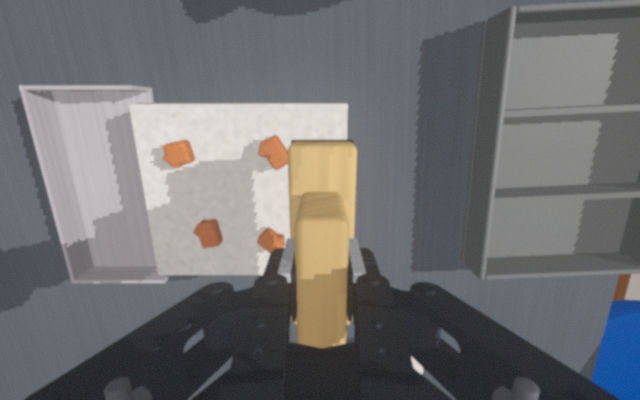

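View pics/scene2.png

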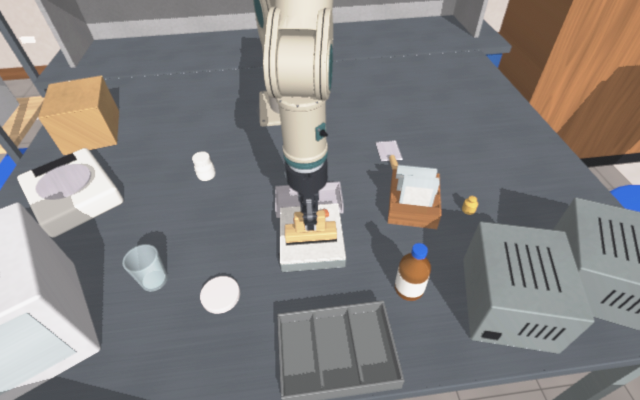

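Call:
move_arm(steps=[[0,0,0,0.004,0,-0.01,0],[0,0,0,0.002,0,-0.018,0],[0,0,0,0,0,-0.016,0],[0,0,0,0,0,-0.009,0],[0,0,0,0,0,-0.004,0]])

```text
clock: 7.8
eef_pos: [675.6, 17.9, 82.8]
tool_rot: [-3.137, -0.0, 1.526]
force: [-7.7, 0.4, 16.2]
width: 21.2
gripper_force: 61.2
```

Call:
move_arm(steps=[[0,0,0,0,0,0,0],[0,0,0,0,0,0,0],[0,0,0,0,0,0,0]])

```text
clock: 8.1
eef_pos: [677.4, 17.8, 84.4]
tool_rot: [3.141, 0.0, 1.526]
force: [0.0, 0.0, -2.3]
width: 21.0
gripper_force: 58.9
```

Call:
move_arm(steps=[[0,0,0,-0.006,0.0003,-0.0005,0],[0,0,0,-0.012,0.0005,0,0],[0,0,0,-0.012,0.0005,0,0],[0,0,0,-0.012,0.0005,0,0],[0,0,0,-0.012,0.0005,0,0]])

```text
clock: 8.6
eef_pos: [622.4, 20.1, 84.0]
tool_rot: [3.141, -0.0, 1.526]
force: [0.1, -0.7, -1.2]
width: 20.8
gripper_force: 58.9
```

Call:
move_arm(steps=[[0,0,0,-0.012,0.0005,0,0],[0,0,0,-0.012,0.0005,0,0],[0,0,0,-0.012,0.0005,0,0],[0,0,0,-0.012,0.0005,0,0],[0,0,0,-0.012,0.0005,0,0]])

```text
clock: 9.1
eef_pos: [562.6, 22.7, 84.1]
tool_rot: [3.141, -0.0, 1.526]
force: [0.4, 0.7, -1.5]
width: 21.4
gripper_force: 58.9
```

Call:
move_arm(steps=[[0,0,0,-0.012,0.0005,0,0],[0,0,0,-0.012,0.0005,0,0],[0,0,0,-0.012,0.0005,0,0],[0,0,0,-0.004,0,0,0],[0,0,0,0,0,0,0]])

```text
clock: 9.6
eef_pos: [522.8, 24.2, 84.1]
tool_rot: [3.142, -0.0, 1.526]
force: [0.5, -0.3, -1.3]
width: 21.0
gripper_force: 58.9
```

Run:
```python
from h import *
for n in ['wrist','scene']:
  im,d=eyes.get_image(n)
  cv2.imwrite(f'pics/{n}3.png',im)
  print(n,'chips',[np.round(w(n,x['location'])).tolist() for x in finder.pinpoint(n,'chip1') if x['confidence']>.3])
```

```text
wrist chips [[503.0, 59.0, 17.0], [482.0, 65.0, 9.0], [477.0, -18.0, 10.0]]
scene chips []
```

View pics/wrist3.png

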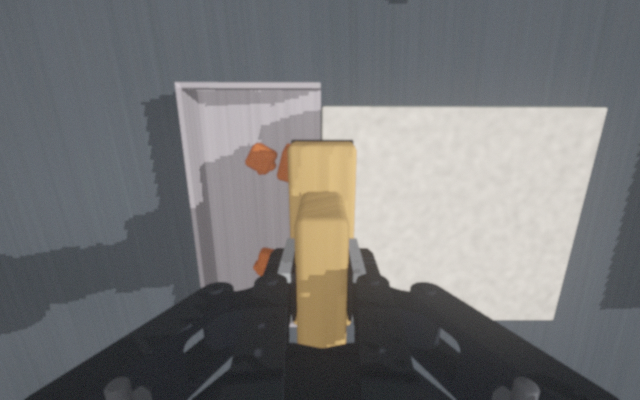

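Call:
move_arm(steps=[[0,0,0,0,0,0.02,0],[0,0,0,0.002,-0.005,0.03,0],[0,0,0,0.01,-0.03,0.01,0],[0,0,0,0.01,-0.045,0,0],[0,0,0,0.01,-0.045,0,0]])

```text
clock: 10.3
eef_pos: [556.5, -101.6, 144.5]
tool_rot: [3.14, -0.0, 1.529]
force: [0.3, 0.6, -1.9]
width: 21.5
gripper_force: 59.2
```

Call:
move_arm(steps=[[0,0,0,0.005,-0.04,0,0],[0,0,0,0,-0.02,0,0],[0,0,0,0,-0.009,0,0],[0,0,0,0,0,0,0],[0,0,0,0,0,0,0]])

```text
clock: 10.8
eef_pos: [560.3, -167.9, 143.5]
tool_rot: [-3.141, -0.002, 1.528]
force: [0.7, -0.1, -2.4]
width: 21.4
gripper_force: 59.1
```

Run:
```python
from h import *
print(telemetry.read_state()['eef_pos'])
for n in ['top','scene','wrist']:
  im,d=eyes.get_image(n)
  if n=='wrist': cv2.imwrite(f'pics/{n}4.png',im)
  print(n,'chips',[np.round(w(n,x['location'])).tolist() for x in finder.pinpoint(n,'chip1') if x['confidence']>.3])
  print(n,'scraper',[np.round(w(n,x['location'])).tolist() for x in finder.pinpoint(n,'scraper')[:1]])
```

```text
[ 560.28290486 -167.86894352  143.50724865]
top chips [[503.0, 60.0, 14.0], [510.0, 13.0, 20.0], [479.0, 64.0, 14.0]]
top scraper []
scene chips [[503.0, 61.0, 12.0], [485.0, 65.0, 11.0], [480.0, -17.0, 8.0]]
scene scraper [[559.0, -165.0, 99.0]]
wrist chips []
wrist scraper [[561.0, -165.0, 104.0]]
```

View pics/wrist4.png

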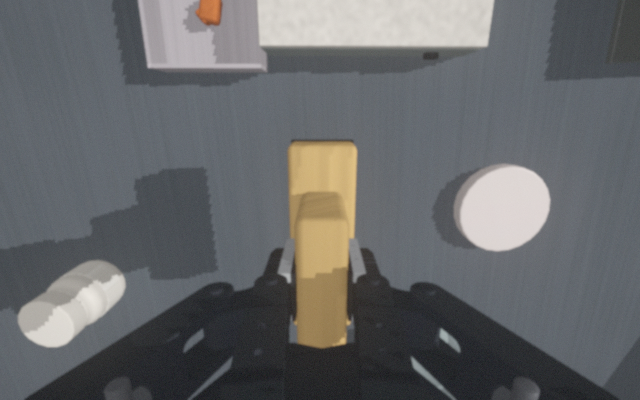

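Run:
```python
from h import *
for n in ['top','scene']:
  im,d=eyes.get_image(n); P=cloud(n,d)
  hsv=cv2.cvtColor(im,cv2.COLOR_BGR2HSV)
  m=((hsv[...,0]<14)&(hsv[...,1]>110)&(P[...,0]>420)&(P[...,0]<700)&(abs(P[...,1]-20)<100)).astype(np.uint8)
  k,l,s,c=cv2.connectedComponentsWithStats(m)
  for i in range(1,k):
    if s[i,4]>4: print(n,s[i,4],c[i].round(),np.median(P[l==i],0).round())
  b={'top':(280,130,380,280),'scene':(250,160,370,290)}[n]
  cv2.imwrite(f'pics/{n}5.png',cv2.resize(im[b[1]:b[3],b[0]:b[2]],None,fx=3.5,fy=3.5,interpolation=2))
```

```text
top 19 [333. 226.] [508.  14.  25.]
top 26 [316. 229.] [499.  60.  23.]
top 27 [314. 237.] [479.  64.  18.]
scene 45 [323. 200.] [489.  63.  17.]
scene 36 [292. 202.] [484. -18.  16.]
```

View pics/top5.png

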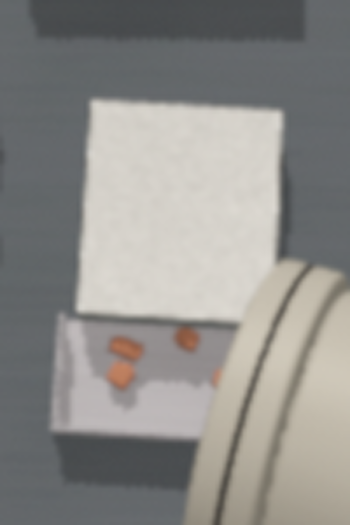

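Call:
move_arm(steps=[[0,0,0,0,0,-0.02,0],[0,0,0,0,0,-0.03,0],[0,0,0,0,0,-0.026,0],[0,0,0,0,0,-0.013,0],[0,0,0,0,0,-0.006,0]])

```text
clock: 11.85
eef_pos: [559.5, -169.8, 47.6]
tool_rot: [-3.14, -0.0, 1.526]
force: [-0.1, -0.8, -1.2]
width: 21.5
gripper_force: 59.0
```

Call:
move_arm(steps=[[0,0,0,0,0,-0.003,0],[0,0,0,0,0,-0.002,0],[0,0,0,0,0,0,0],[0,0,0,0,0,0,0]])

```text
clock: 12.25
eef_pos: [560.7, -170.0, 44.6]
tool_rot: [3.14, 0.0, 1.526]
force: [0.1, 0.4, -0.9]
width: 21.4
gripper_force: 59.0
```

Call:
move_arm(steps=[[0,0,0,0,0,0,0.03],[0,0,0,0,0,0,0.045],[0,0,0,0,0,0,0.06],[0,0,0,0,0,0,0.06],[0,0,0,0,0,0,0.06]])

```text
clock: 12.75
eef_pos: [560.2, -169.9, 43.9]
tool_rot: [3.141, 0.0, 1.526]
force: [-0.4, 0.7, 0.1]
width: 59.6
gripper_force: 0.0
```

Call:
move_arm(steps=[[0,0,0,0,0,0.02,0.06],[0,0,0,0,0,0.045,0.06],[0,0,0,0,0,0.049,0.06],[0,0,0,0,0.005,0.049,0.06],[0,0,0,0,0.02,0.04,0.06]])

```text
clock: 13.25
eef_pos: [560.2, -147.7, 249.9]
tool_rot: [3.139, 0.003, 1.522]
force: [0.8, -0.3, -0.2]
width: 59.9
gripper_force: 0.0
```

Call:
move_arm(steps=[[0,0,-2.9,0.001,0.045,0.005,0.06],[0,0,-2.9,0.001,0.048,0,0.06],[0,0,-2.9,0.001,0.048,0,0.06],[0,0,-2.9,0.001,0.048,0,0.06],[0,0,-2.9,0.001,0.048,0,0.06]])

```text
clock: 13.75
eef_pos: [564.9, 94.0, 252.0]
tool_rot: [3.141, -0.0, 1.271]
force: [0.4, -0.5, -0.5]
width: 59.5
gripper_force: 0.0
```

Call:
move_arm(steps=[[0,0,0,0,0.048,0,0.06],[0,0,0,0,0.048,0,0.06],[0,0,0,0,0.045,0,0.06],[0,0,0,0,0.035,0,0.06],[0,0,0,0,0.015,0,0.06]])

```text
clock: 14.25
eef_pos: [563.8, 288.2, 251.2]
tool_rot: [-3.14, -0.002, 1.279]
force: [-0.7, -0.4, -0.6]
width: 59.9
gripper_force: 0.0
```

Call:
move_arm(steps=[[0,0,0,0,0.004,0,0.06],[0,0,0,0,0,0,0.06],[0,0,0,0,0,0,0.06]])

```text
clock: 14.55
eef_pos: [565.8, 284.2, 252.1]
tool_rot: [3.141, 0.001, 1.27]
force: [-0.0, -0.7, -0.8]
width: 60.1
gripper_force: 0.0
```

Run:
```python
from h import *
s=telemetry.read_state();print(s['eef_pos'],s['tool_rot'],s['width'])
im,d=eyes.get_image('wrist'); P=cloud('wrist',d); cv2.imwrite('pics/wrist6.png',im)
for zl,zh,c in [(132,150,(565,287)),(84,100,(520,301)),(84,100,(483,312))]:
    m=(d>0)&(P[...,2]>zl)&(P[...,2]<zh)&(np.hypot(P[...,0]-c[0],P[...,1]-c[1])<60)
    if m.sum()>9: print(m.sum(),cv2.minAreaRect(P[m][:,:2].astype(np.float32)),np.median(P[m][:,2]))
im,d=eyes.get_image('top'); 
print('scraper',[w('top',x['location']).round() for x in finder.pinpoint('top','scraper')[:1]])
```

```text
[565.80213435 284.22031498 252.07988218] [3.14085091e+00 1.24035726e-03 1.26959095e+00] 60.12353208598847
1082 ((567.7675170898438, 287.1012268066406), (79.95486450195312, 9.803112030029297), 72.9422378540039) 142.42210548992045
2121 ((503.85504150390625, 308.133544921875), (101.09690856933594, 55.55276107788086), 72.87435913085938) 92.3344143527354
2009 ((502.83612060546875, 304.91864013671875), (99.74848175048828, 55.57173538208008), 73.11498260498047) 92.33689690626994
scraper [array([ 556., -173.,   -0.])]
```

View pics/wrist6.png

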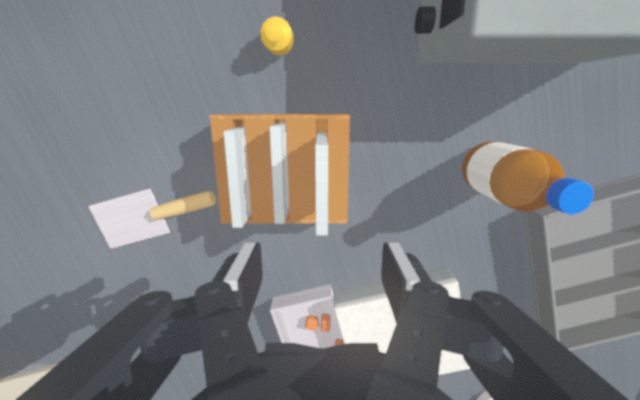

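Call:
move_arm(steps=[[0,0,0,0.0018,0.0028,-0.02,0.045],[0,0,0,0,0,-0.04,0.045],[0,0,0,0,0,-0.04,0.045],[0,0,0,0,0,-0.025,0.045],[0,0,0,0,0,-0.012,0.045]])

```text
clock: 15.2
eef_pos: [565.7, 288.4, 112.4]
tool_rot: [-3.139, 0.003, 1.272]
force: [0.5, 0.3, 0.5]
width: 45.1
gripper_force: 0.0
```

Call:
move_arm(steps=[[0,0,0,0,0,-0.005,0.045],[0,0,0,0,0,-0.002,0.045],[0,0,0,0,0,0,0.03],[0,0,0,0,0,0,0.015],[0,0,0,0,0,0,0]])

```text
clock: 15.7
eef_pos: [567.9, 290.4, 109.2]
tool_rot: [3.14, -0.002, 1.273]
force: [0.7, 0.6, 3.4]
width: 9.1
gripper_force: 59.2
```

Call:
move_arm(steps=[[0,0,0,0,0,0,0],[0,0,0,0,0,0,0],[0,0,0,0,0,0,0]])

```text
clock: 16.0
eef_pos: [568.0, 290.3, 109.2]
tool_rot: [3.14, -0.002, 1.273]
force: [-0.7, 0.5, 5.9]
width: 9.3
gripper_force: 59.6
```

Call:
move_arm(steps=[[0,0,0,0,0,0.008,0],[0,0,0,0,0,0.015,0],[0,0,0,0,0,0.02,0],[0,0,0,0,0,0.025,0],[0,0,0,0,0,0.025,0]])

```text
clock: 16.5
eef_pos: [566.5, 289.7, 202.3]
tool_rot: [-3.141, 0.001, 1.273]
force: [-0.2, 0.8, -2.8]
width: 9.1
gripper_force: 58.7
```

Call:
move_arm(steps=[[0,0,0,0,0,0.025,0],[0,0,0,0,0,0.025,0],[0,0,0,0,0,0.015,0],[0,0,0,0,0,0.005,0],[0,0,0,0,0,0,0]])

```text
clock: 17.0
eef_pos: [567.0, 289.9, 271.7]
tool_rot: [3.141, -0.001, 1.273]
force: [-0.2, -0.4, -2.3]
width: 8.9
gripper_force: 58.8
```

Call:
move_arm(steps=[[0,0,1,0.001,-0.015,0,0],[0,0,2,0.002,-0.03,0,0],[0,0,3,0.002,-0.035,0,0],[0,0,3,0.002,-0.035,0,0],[0,0,3,0.002,-0.035,0,0]])

```text
clock: 17.5
eef_pos: [574.9, 138.5, 269.5]
tool_rot: [-3.139, 0.001, 1.485]
force: [0.3, 0.2, -2.1]
width: 9.5
gripper_force: 58.8
```

Call:
move_arm(steps=[[0,0,3,0.002,-0.035,0,0],[0,0,3,0.002,-0.035,0,0],[0,0,1,0.002,-0.03,0,0],[0,0,0,0.002,-0.015,0,0],[0,0,0,0,-0.006,0,0]])

```text
clock: 18.0
eef_pos: [583.7, 17.3, 270.2]
tool_rot: [-3.14, 0.0, 1.602]
force: [-0.4, 0.0, -1.5]
width: 9.1
gripper_force: 58.7
```

Call:
move_arm(steps=[[0.1,-3,0,0,0,0,0],[0.2,-6,0,0,0,0,0],[0.2,-7,0,0,0,0,0],[0.2,-7,0,0,0,0,0],[0.2,-7,0,0,0,0,0]])

```text
clock: 18.5
eef_pos: [580.2, 29.1, 268.0]
tool_rot: [2.697, -0.02, 1.62]
force: [-0.7, 1.8, -2.7]
width: 9.1
gripper_force: 59.2
```

Call:
move_arm(steps=[[0.2,-6,0,0,0,0,0],[0.2,-6,0,0,0,0,0],[0.1,-3,0,0,0,0,0],[0,0,0,0,0,0,0],[0,0,0,0,0,0,0]])

```text
clock: 19.0
eef_pos: [589.1, 36.3, 286.6]
tool_rot: [2.566, -0.035, 1.634]
force: [-0.2, -0.4, -2.3]
width: 9.2
gripper_force: 59.3
```

Run:
```python
from h import *
s=telemetry.read_state();print(s['eef_pos'],s['tool_rot'],s['qpos'].round(2))
z=R.from_euler('xyz',s['tool_rot']).as_matrix()[:,2];print(z,np.degrees(np.arccos(-z[2])),s['eef_pos']+32*z)
```

```text
[589.1424847   36.28314223 286.61164388] [ 2.56634996 -0.03475481  1.6336752 ] [-0.54  0.32  0.57  2.18 -1.1   0.23  1.03]
[ 0.54113124  0.06328388 -0.83855359] 33.012303621550735 [606.45868445  38.30822639 259.77792889]
```

Call:
move_arm(steps=[[-0.5,4,0,0.002,-0.002,0,0],[-0.8,7,0,0.004,-0.004,-0.002,0],[-0.8,7,0,0.005,-0.004,-0.004,0],[-0.8,7,0,0.005,-0.004,-0.004,0],[-0.8,7,0,0.005,-0.003,-0.004,0]])

```text
clock: 19.5
eef_pos: [611.2, 18.7, 272.7]
tool_rot: [3.131, 0.001, 1.624]
force: [0.6, 1.0, -1.5]
width: 9.1
gripper_force: 59.3
```

Call:
move_arm(steps=[[0,6,0,0.004,0,-0.004,0],[0,6,0,0.004,0,-0.004,0],[0,6,0,0.004,0,-0.004,0],[0,4,0,0.004,0,-0.004,0],[0,0,0,0,0,0,0]])

```text
clock: 20.0
eef_pos: [627.8, 17.9, 252.6]
tool_rot: [-2.769, -0.02, 1.621]
force: [0.3, 0.0, -3.1]
width: 9.3
gripper_force: 59.6
```

```bash
cat > s.py <<'E'
from h import *
s=telemetry.read_state();print(s['eef_pos'],s['tool_rot'],s['qpos'].round(2))
M=R.from_euler('xyz',s['tool_rot']).as_matrix();z=M[:,2];print(M.round(2),np.degrees(np.arccos(-z[2])),'centre',s['eef_pos']+32*z)
E
python3 s.py
```

```text
[627.77572644  17.93849667 252.62246989] [-2.76926817 -0.01982873  1.62149787] [-0.41  0.93  0.84  1.18 -0.53  1.65  0.42]
[[-0.05  0.93 -0.36]
 [ 1.    0.05  0.  ]
 [ 0.02 -0.36 -0.93]] 21.361443638646804 centre [616.11972129  17.93877883 222.8208333 ]
```

Call:
move_arm(steps=[[0,5,0,0.001,0,-0.008,0],[0,7,0,0.001,0,-0.012,0],[0,7,0,0.001,0,-0.012,0],[0,5,0,0.001,0,-0.008,0],[0,0,0,0,0,0,0]])

```text
clock: 20.5
eef_pos: [619.6, 22.2, 214.8]
tool_rot: [-2.429, -0.049, 1.616]
force: [-0.2, 0.1, -2.1]
width: 9.0
gripper_force: 59.7
```

Call:
move_arm(steps=[[0,0,0,0,0,0,0],[0,0,0,0,0,0,0]])

```text
clock: 20.7
eef_pos: [620.8, 17.1, 219.7]
tool_rot: [-2.436, -0.032, 1.612]
force: [0.3, -1.1, -2.4]
width: 9.2
gripper_force: 59.8
```

```bash
python3 s.py
```

```text
[620.75273924  17.08146365 219.6843573 ] [-2.43587113 -0.0324632   1.61207789] [-0.17  1.08  0.36  0.86 -0.26  1.95  0.17]
[[-0.04  0.76 -0.65]
 [ 1.    0.05 -0.  ]
 [ 0.03 -0.65 -0.76]] 40.47027916569448 centre [599.98313362  17.01480286 195.34058933]
```

Run:
```python
from h import *
im,d=eyes.get_image('scene'); cv2.imwrite('pics/fin.png',im)
for o in ['scraper','chip1','tall_plate','plate_mid']: print(o,[(w('scene',x['location']).round().tolist(),round(x['confidence'],2)) for x in finder.pinpoint('scene',o)])
s=telemetry.read_state();print(s['eef_pos'],abs(s['qd']).max(),s['clock'],s['width'])
```

```text
scraper [([559.0, -168.0, -2.0], 0.74), ([610.0, 22.0, 0.0], 0.45)]
chip1 [([484.0, 61.0, 11.0], 0.6), ([502.0, 57.0, 16.0], 0.51), ([480.0, -13.0, 12.0], 0.43)]
tall_plate []
plate_mid []
[620.39847259  18.2853186  218.78924796] 0.020411612657244317 20.95 9.248348695874945
```

View pics/fin.png

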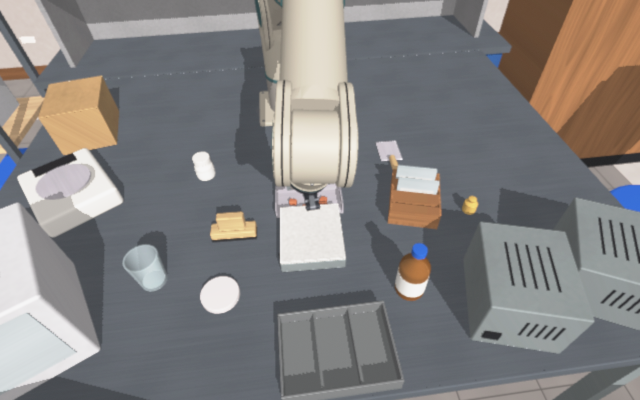

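The scraper stands upright on the bench at about (233, 228). Both short plates are in the rack at (415, 180), chips show in the tray at about (293–323, 201), and the held plate overlaps the panel at (310, 235).

```bash
python3 -c "
from h import *
print(ctrl.finish_job())"
```

```text
the job is handed in; nothing more can be done
None
```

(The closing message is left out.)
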